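# Push the stock bin home into its bay

### The job

Slide the red stock bin along the bench into the empty bay of the grey divider rack, the bay with the yellow label, and push it fully home so that its back sits square against the rear stop. Only push it with the fingers: it must not be gripped, lifted or tipped. Leave the other stock, in the rack and on the bench, where it is.

Things in the scene. Friction and masses are not known exactly. Their poses are not given: they have to be found in the camera images.
- red_bin: (mm) Loose red stock bin packed to the rim with white and chrome fittings, 0.3 to 0.65 kg. 120 long (its x), 92 wide (y); plain upright walls 60 high, contents to 66. Origin: centre of its underside. It slides on the bench. It starts in front of the rack, often to one side of the bay, skewed up to 0.5 rad from the bay's direction, its -x end (white card) towards the robot.
- label: (mm) Fixed yellow label, 84 wide, on the rear stop of the empty bay, top 64 high. Its origin is that bay's home point at bench height, where the bin's origin lies when fully home. x points into the bay: mouth at x = -40, stop face at +60 (a bin that is home sticks out 20), yellow plate at 61 to 88. y across the bay: dividers' inner faces at +-58 (12 spare each side of the bin).
- rack: (mm) Fixed grey steel rack of three bays side by side, open upward and to the robot, standing on the bench with no floor or sill. Origin at bench height at the middle bay's home point, axes as the label's; home points at y = -120, 0, 120. Dividers 4 thick, 60 high, x = -40 to 60, at y = +-60 and +-180. Rear stop 60 high, face at x = 60, flange back to 86.
- blue_bin: (mm) Loose blue stock bin of black fittings, 116 x 90 x 55 high (fittings to 59), home in another bay: leave it. Origin at the centre of its underside.
- carton: (mm) Loose brown cardboard carton, 116 x 90 x 55 high, home in another bay: leave it. Origin at the centre of its underside.
- coupling: (mm) Loose white plastic pipe coupling, 50 diameter, 52 high, standing on the bench at one side: leave it. Origin at the centre of its underside.
- valve: (mm) Loose chrome valve, 40 diameter, 45 high, with a blue-capped branch reaching 42 mm along its +y, standing on the bench at one side: leave it. Origin at the centre of its underside.
Mind the look-alikes: they are no part of the job. Leave any green look-alike of the red_bin alone.

How it is judged:
At the end, for the whole second after the job is handed in: The red bin stands flat and still on the bench in the yellow-labelled bay: its centre within 6 mm of the home point along the bay (back against the stop) and 15 mm across it, and within 0.08 rad of the bay's direction (x of red_bin in the frame of label between -0.006 and 0.006 m and y of red_bin in the frame of label between -0.015 and 0.015 m and angle between the x axis of red_bin and the x axis of label, either way round below 0.08 rad and height (world z) of red_bin below 0.005 m and angle between red_bin's own z axis and vertical below 0.05 rad and linear speed of red_bin below 0.01 m/s); the robot touches nothing.
It fails at once if the red bin is lifted off the bench (10 mm) (height (world z) of red_bin above 0.01 m).
It fails at once if the red bin is tipped (0.15 rad) (angle between red_bin's own z axis and vertical above 0.15 rad).
It fails at once if other stock is moved (20 mm) (distance of any of blue_bin, carton, coupling, valve from where it was at the start of the episode above 0.02 m).
It also fails if it takes over 67 s, if anything falls off the work surface, if the arm or the gripper's body presses on something with over 40 N, if the wrist force passes 120 N, or if a joint passes its speed limit or range.

### The arm

A 6-joint arm with a two-finger parallel gripper is mounted at the origin on the work surface. World frame = base frame: x ahead of the robot, y to its left, z up, the work surface at z = 0. Lengths are in m, angles in rad, forces in N, time in s.
With the tool pointing down it reaches from about 0.425 to 0.95 m from the base axis. Payload 3.5 kg.
Tool frame: the origin (TCP) lies midway between the tips of the shut fingers; the grasp point (between the pads) lies behind it (r.hold_point_z is the z of the grasp point in the tool frame, in m); z points along the fingers, y is the line along which they close (so a half turn about z gives the same grasp; the last joint's range is limited). The gripper opens to 85 mm and grips with 20 to 120 N. Pads are 22 mm wide; open, the fingers measure 114 mm over their backs; the gripper's body (76 mm by 85 mm) begins 54 mm behind the grasp point. The pads swing forward as they close: fully open they stand 13 mm farther back than shut.
Start: joints at [1.188, 0.286, 1.577, -0, 1.279, -0.15], TCP at [0.156, 0.657, 0.231] pointing down, gripper open.
Joint ranges: [-2.77, 2.77], [-0.9, 2.22], [0.21, 2.48], [-1.53, 4.67], [0.24, 2.81], [-2.84, 2.84]. Speed limits (rad/s): [2.79, 2.79, 3.14, 3.14, 3.14, 3.14].

### API

Orientations are given as a 3x3 rotation matrix whose columns are the frame's x, y, z axes.
In Python, from rig import r, vision, order gives the robot as it stands.
- The arm moves only by the tool move_arm, never from a script. Its arguments are lists of equal length, an entry for each row: "twist": the turn, a rotation vector about the tool's x, y, z in degrees, a list of three; "dp": the shift along the tool's x, y, z in mm, a list of three; "gripper": the opening, from -1 (shut) to 1 (fully open). In form: {"twist": [[ax, ay, az], ...], "dp": [[tx, ty, tz], ...], "gripper": [gripper, ...]}. A call has exactly 10 rows; each row shifts and turns the commanded pose from where the row before left it, along the tool's axes as they then stand; what a row does not reach is not made up. A row lasts 1/8 s, in which the tool goes at most 62.5 mm and 10.7 degrees, less where a joint would pass 70% of its speed; a pose out of reach is approached as far as the arm can. A call with a gripper value outside its range is refused whole. The fingers move at their own pace and stop on an object; the grip force is fixed at half the most. Time passes only in rows, so rows that do not move let the fingers close, or fill a call up. It gives the time, the measured TCP pose, the force, the opening and the grip force at its end, in the units of the state.
- r.state(): the state, without advancing time (a new reading comes with each control period).
- vision.grab_frame(name): name is "side" or "top" or "wrist"; returns (picture, depth): 420x560x3 uint8, blue, green, red; 420x560 float32, m along the optical axis (not along the pixel's ray), 0 where there is no reading.
- vision.get_calibration(name): a dict with "intrinsics" (3x3 intrinsics, pixels), "eye" and "rotation" of the camera in the world. Camera axes: x right, y down, z forward; pixel columns grow to the right and rows downward; lengths in m; the calibration is good to about 2 mm. A picture is of the moment at which its call begins: read the wrist's pose just before it. get_calibration takes no time and is no camera call; for the wrist camera it gives the pose at the moment of the call.
- order.close_job(): hands the job in; it is judged then, once.
The state is a dict: "t": time; "joints": joint angles; "joint_velocities": joint speeds; "tau": joint torques, N m; "ee_pos": TCP position; "tcp_rot": TCP orientation; "wrist_force": force on the tool from outside, world axes, zero at the start; "moment": the same for the moment, N m; "finger_gap": finger opening in m; "finger_force": force on a finger pad.
Only numpy, scipy, OpenCV 4.12 (cv2) and the standard library are available. Lean on these libraries where they do the work, as an engineer would, in place of code of your own. Each camera call takes 0.05 s, during which the arm holds its last target. There are 200 camera calls.

## Working session

There is one attempt and no reset: what is moved stays moved. The work goes in short steps, Python scripts to look and compute and a tool call to move; the robot and the scene stay as the last step left them, time stands still between calls to the robot, and variables do not carry over. Pictures are saved under pics/ and viewed, at most 10 in all, crops included, and the job is handed in when it is done.

Besides the shell and the picture viewer there is one more tool, called after "Request:" as a command line: name --argument value ..., lists and objects as JSON in quotes. move_arm: Moves the arm, as the interface text tells. Its arguments: {"type":"object","properties":{"twist":{"type":"array","items":{"type":"array","items":{"type":"number"}}},"dp":{"type":"array","items":{"type":"array","items":{"type":"number"}}},"gripper":{"type":"array","items":{"type":"number"}}},"required":["twist","dp","gripper"]}

```bash
ls; mkdir -p pics; python3 - <<'E'
from rig import r,vision,order
import cv2,numpy as np
s=r.state();print(s['t'],s['ee_pos'],s['tcp_rot'],r.hold_point_z)
ims=[]
for n in ("top","side"):
    p,d=vision.grab_frame(n);c=vision.get_calibration(n);print(n,c)
    cv2.imwrite(f"pics/{n}0.png",p);np.save(f"pics/{n}0.npy",d)
E
```

```text
pics
0.0 [0.15543662 0.65618156 0.22991217] [[-9.73019285e-01  2.30722078e-01 -8.91180761e-04]
 [ 2.30723529e-01  9.73016801e-01 -2.22651096e-03]
 [ 3.53428617e-04 -2.37205447e-03 -9.99997124e-01]] -0.0187
top {'intrinsics': array([[433.18984527,   0.        , 277.76308465],
       [  0.        , 433.18984527, 210.36259786],
       [  0.        ,   0.        ,   1.        ]]), 'eye': array([0.28013346, 0.01879811, 1.03135865]), 'rotation': array([[-0.13829043, -0.97002499,  0.1998181 ],
       [-0.99038053,  0.13448617, -0.03255558],
       [ 0.00470696, -0.20239808, -0.97929202]])}
side {'intrinsics': array([[407.02918279,   0.        , 285.64647929],
       [  0.        , 407.02918279, 209.73335047],
       [  0.        ,   0.        ,   1.        ]]), 'eye': array([0.27184347, 0.74290257, 0.72503092]), 'rotation': array([[-0.96247909, -0.1880779 ,  0.19560344],
       [-0.27128372,  0.65030055, -0.70958745],
       [ 0.00625669, -0.73602711, -0.67692315]])}
```

View pics/top0.png

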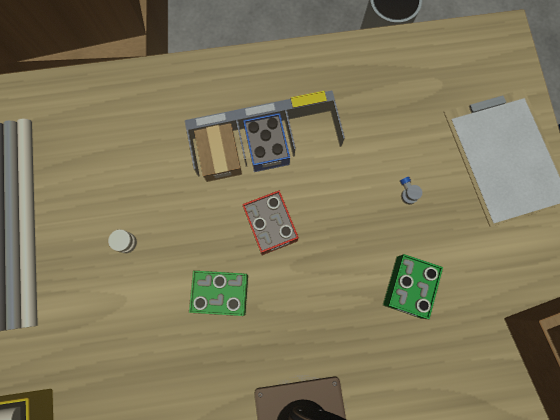

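View pics/side0.png

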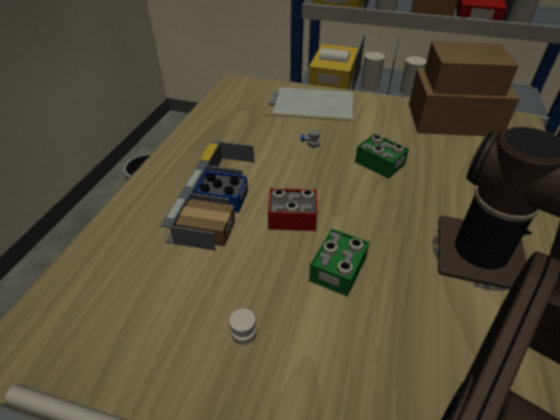

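The top view shows the red bin at (270,222), with two green look-alikes at (219,293) and (414,287). The only bin with red walls is the one in front of the rack. The rack's right-hand bay is empty and has the yellow label at (309,99). The carton is at (217,150), the blue bin at (266,140), the valve at (411,193) and the coupling at (121,241). I'll confirm with an enlarged crop and measure.

```bash
cat > h.py <<'E'
from rig import r,vision,order
import cv2,numpy as np
def pix(c,uv,z):
    K,R,e=c['intrinsics'],c['rotation'],c['eye']
    d=R@np.linalg.solve(K,[*uv,1.]); return e+d*(z-e[2])/d[2]
def cloud(c,d):
    v,u=np.indices(d.shape);K=c['intrinsics']
    P=np.stack([(u-K[0,2])/K[0,0]*d,(v-K[1,2])/K[1,1]*d,d],-1)
    return P@c['rotation'].T+c['eye']
def masks(p):
    h=cv2.cvtColor(p,cv2.COLOR_BGR2HSV);H,S,V=cv2.split(h)
    return ((H<8)|(H>172))&(S>140)&(V>60),(H>24)&(H<34)&(S>190)&(V>120)
def ang(v): return np.arctan2(v[1],v[0])
E
python3 - <<'E'
from h import *
for n in("top","side"):
    p=cv2.imread(f"pics/{n}0.png");d=np.load(f"pics/{n}0.npy");c=vision.get_calibration(n)
    P=cloud(c,d);red,yel=masks(p)
    lim=(P[...,0]>.3)&(P[...,0]<.95)&(abs(P[...,1])<.4)&(d>0)
    for nm,m,z0,z1 in(("red",red,.048,.075),("yel",yel,.05,.08)):
        k=m&lim; q=P[k]; kk=k&(P[...,2]>z0)&(P[...,2]<z1);q2=P[kk][:,:2].astype(np.float32)
        print(n,nm,len(q),np.percentile(q[:,2],[5,50,95]),cv2.minAreaRect(q2), cv2.boxPoints(cv2.minAreaRect(q2)).round(3).tolist())
p=cv2.imread("pics/top0.png")
cv2.imwrite("pics/crop0.png",cv2.resize(p[80:260,160:360],None,fx=3.3,fy=3.3,interpolation=cv2.INTER_CUBIC))
E
```

```text
top red 281 [0.05534327 0.06078326 0.06377627] ((0.45698168873786926, 0.007784426212310791), (0.11979275941848755, 0.09121091663837433), 13.677373886108398) [[0.3880000114440918, 0.03799999877810478], [0.4099999964237213, -0.050999999046325684], [0.5260000228881836, -0.02199999988079071], [0.5040000081062317, 0.06599999964237213]]
top yel 248 [0.06176989 0.06503308 0.06795218] ((0.7395419478416443, -0.12459820508956909), (0.02442271262407303, 0.08088792115449905), 5.180957794189453) [[0.7239999771118164, -0.08500000089406967], [0.7310000061988831, -0.16599999368190765], [0.7549999952316284, -0.164000004529953], [0.7480000257492065, -0.08299999684095383]]
side red 245 [0.0056012  0.05974385 0.0631493 ] ((0.45644325017929077, 0.00992501899600029), (0.11703220009803772, 0.09429635852575302), 13.477784156799316) [[0.3889999985694885, 0.041999999433755875], [0.41100001335144043, -0.05000000074505806], [0.5239999890327454, -0.02199999988079071], [0.5019999742507935, 0.0689999982714653]]Traceback (most recent call last):
  File "<stdin>", line 8, in <module>
    return _quantile_unchecked(
        a, q, axis, out, overwrite_input, method, keepdims, weights)
    return _ureduce(a,
                    func=_quantile_ureduce_func,
    ...<5 lines>...
                    overwrite_input=overwrite_input,
                    method=method)
    r = func(a, **kwargs)
    result = _quantile(arr,
                       quantiles=q,
    ...<2 lines>...
                       out=out,
                       weights=wgt)
    slices_having_nans = np.isnan(arr[-1, ...])
                                  ~~~^^^^^^^^^
IndexError: index -1 is out of bounds for axis 0 with size 0
```

```bash
python3 - <<'E'
from h import *
c=vision.get_calibration("top");p=cv2.imread("pics/top0.png");d=np.load("pics/top0.npy");P=cloud(c,d)
red,yel=masks(p)
a=P[yel&(P[...,0]>.6)&(P[...,0]<.8)];yc=np.median(a,0);print(yc)
# whole rear stop top: z 0.055-.07, near line through yellow
u=np.array([-.09,.996]);q=P[(d>0)&(P[...,2]>.052)&(P[...,2]<.072)]
off=(q[:,:2]-[.7395,-.1246]);s=off@u;n=off@[.996,.09]
k=(abs(n)<.02)&(s>-.07)&(s<.33);print(k.sum(),s[k].min(),s[k].max())
print(cv2.fitLine(q[k][:,:2].astype(np.float32),cv2.DIST_HUBER,0,.01,.01).ravel(),cv2.minAreaRect(q[k][:,:2].astype(np.float32)))
for nm,uv in dict(valve=(412,193),cap=(405,181),grL=(247,272),grR0=(388,305),grR1=(403,256),divTopEnd=(341,146),blueFrontR=(289,165)).items():print(nm,pix(c,uv,.05).round(3))
cs=vision.get_calibration("side")
for uv in((208,150),(213,160),(217,145)):print('side lab',pix(cs,uv,.064).round(3))
cv2.imwrite("pics/crop0.png",cv2.resize(p[80:260,160:360],None,fx=3.3,fy=3.3,interpolation=cv2.INTER_CUBIC))
E
```

```text
[ 0.73990438 -0.127684    0.06503308]
1983 -0.0618060570551442 0.3031537857818354
[ 8.6771384e-02 -9.9622828e-01  7.2531509e-01  4.8048901e-06] ((0.7263923287391663, -0.004598855972290039), (0.03659319877624512, 0.36490288376808167), 4.947205066680908)
valve [ 0.478 -0.33   0.05 ]
cap [ 0.509 -0.32   0.05 ]
grL [0.35  0.074 0.05 ]
grR0 [ 0.235 -0.226  0.05 ]
grR1 [ 0.337 -0.28   0.05 ]
divTopEnd [ 0.615 -0.185  0.05 ]
blueFrontR [ 0.585 -0.055  0.05 ]
side lab [ 0.744 -0.131  0.064]
side lab [ 0.711 -0.09   0.064]
side lab [ 0.729 -0.161  0.064]
```

View pics/crop0.png

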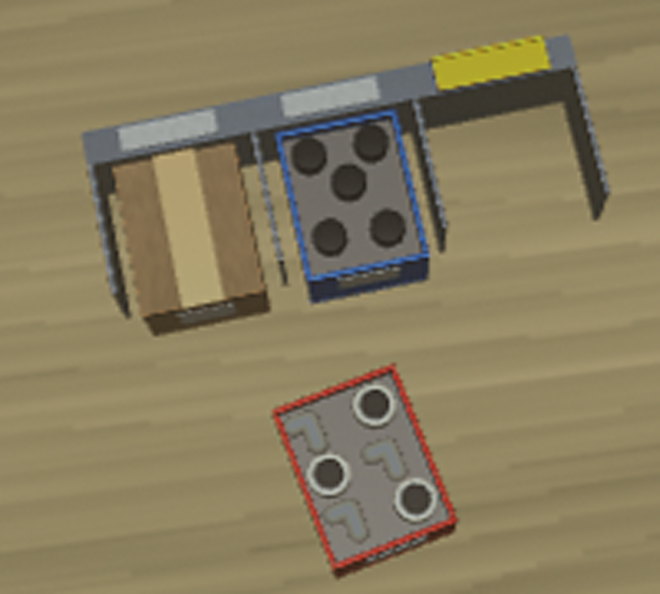

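The crop confirms it. The red bin (crop 365,470) has its card end facing the robot, and the yellow-labelled right bay is empty. The bin is at (0.457, 0.008) with yaw 13.6°, and home is about (0.664, -0.130) with yaw 5.0°. I'll push sideways from its +y side first.

Request:
move_arm --twist '[[0,0,0],[0,0,0],[0,0,0],[0,0,0],[0,0,0],[0,0,0],[0,0,0],[0,0,0],[0,0,0],[0,0,0]]' --dp '[[-38,-46,0],[-38,-46,0],[-38,-46,0],[-38,-46,0],[-38,-46,0],[-38,-46,0],[-38,-46,0],[-38,-46,0],[-38,-46,0],[-38,-46,0]]' --gripper '[0.5,0.5,0.5,0.5,0.5,0.5,0.5,0.5,0.5,0.5]'

```text
t: 1.35
ee_pos: [0.4195, 0.1197, 0.2312]
tcp_rot: [[-0.973, 0.231, 0.0], [0.231, 0.973, 0.0], [-0.0, 0.0, -1.0]]
wrist_force: [0.4, 1.2, 0.6]
finger_gap: 0.0637
finger_force: 0.0
```

Request:
move_arm --twist '[[0,0,10.5],[0,0,10.5],[0,0,10.5],[0,0,10.5],[0,0,10.5],[0,0,10.5],[0,0,0],[0,0,0],[0,0,0],[0,0,0]]' --dp '[[0,0,20],[0,0,20],[0,0,20],[0,0,20],[0,0,20],[0,0,20],[0,0,0],[0,0,0],[0,0,0],[0,0,0]]' --gripper '[0.5,0.5,0.5,0.5,0.5,0.5,0.5,0.5,0.5,0.5]'

```text
t: 2.6
ee_pos: [0.4199, 0.1215, 0.1121]
tcp_rot: [[-0.237, 0.972, 0.002], [0.972, 0.237, 0.0], [-0.0, 0.002, -1.0]]
wrist_force: [0.2, 0.6, 0.7]
finger_gap: 0.0643
finger_force: 0.0
```

```bash
cat > g.py <<'E'
import sys
from h import *
# usage: g.py x y yaw(deg of tool y) z : remaining shift in tool axes (mm), turn about tool z
s=r.state();R=np.array(s['tcp_rot']);p=np.array(s['ee_pos'])
x,y,yw,z=map(float,sys.argv[1:5])
ya=np.degrees(ang(R[:2,1]))
print("t",s['t'],"p",p.round(4),"yaw y",ya.round(2),"tilt",R[:2,2].round(4),"gap",s['finger_gap'],"F",np.round(s['wrist_force'],1))
print("dp",(1000*R.T@(np.array([x,y,z])-p)).round(1),"twist z",round(ya-yw,1))
E
python3 g.py .439 .083 13.6 .02
```

```text
t 2.6 p [0.4199 0.1215 0.1121] yaw y 13.71 tilt [0.0016 0.    ] gap 0.06430032128461137 F [0.2 0.6 0.7]
dp [-42.    9.3  92.2] twist z 0.1
```

Request:
move_arm --twist '[[0,0,0],[0,0,0],[0,0,0],[0,0,0],[0,0,0],[0,0,0],[0,0,0],[0,0,0],[0,0,0],[0,0,0]]' --dp '[[-14,3,0],[-14,3,0],[-14,3,0],[0,0,23],[0,0,23],[0,0,23],[0,0,23],[0,0,0],[-7,0,0],[-7,0,0]]' --gripper '[0.5,0.5,0.5,0.5,0.5,0.5,0.5,0.5,0.5,0.5]'

```text
t: 3.85
ee_pos: [0.4426, 0.0685, 0.0205]
tcp_rot: [[-0.236, 0.972, 0.003], [0.972, 0.236, -0.0], [-0.001, 0.002, -1.0]]
wrist_force: [0.7, -0.1, 0.5]
finger_gap: 0.064
finger_force: 0.0
```

Request:
move_arm --twist '[[0,0,0],[0,0,0],[0,0,0],[0,0,0],[0,0,0],[0,0,0],[0,0,0],[0,0,0],[0,0,0],[0,0,0]]' --dp '[[-6,0,0],[-8,0,0],[-10,0,0],[-12,0,0],[-12,0,0],[-12,0,0],[-12,0,0],[-12,0,0],[-12,0,0],[-10,0,0]]' --gripper '[0.5,0.5,0.5,0.5,0.5,0.5,0.5,0.5,0.5,0.5]'

```text
t: 5.1
ee_pos: [0.4665, -0.0335, 0.0201]
tcp_rot: [[-0.235, 0.972, -0.0], [0.972, 0.235, 0.002], [0.002, 0.0, -1.0]]
wrist_force: [-1.5, 5.4, 4.5]
finger_gap: 0.0639
finger_force: 2.9
```

```bash
cat > m.py <<'E'
import sys
from h import *
# bin pose in world and label frame from the red rim, top + side
H=np.array([.664,-.130]);A=np.radians(5.0);X=np.array([np.cos(A),np.sin(A)]);Y=np.array([-X[1],X[0]])
for n in("top","side"):
    p,d=vision.grab_frame(n);c=vision.get_calibration(n);P=cloud(c,d)
    red,_=masks(p);k=red&(d>0)&(P[...,0]>.3)&(P[...,0]<.85)&(abs(P[...,1])<.3)&(P[...,2]>.048)&(P[...,2]<.075)
    if k.sum()<20: print(n,"few",k.sum());continue
    (cx,cy),(w,h),a=cv2.minAreaRect(P[k][:,:2].astype(np.float32))
    if w<h:w,h,a=h,w,a-90
    a=(a+90)%180-90
    o=np.array([cx,cy])-H
    print(n,k.sum(),"size",round(w,3),round(h,3),"ctr",round(cx,4),round(cy,4),"yaw",round(a,1),"| label x,y mm",(1000*(o@X)).round(1),(1000*(o@Y)).round(1),"dyaw",round(a-5,1))
    if len(sys.argv)>1: cv2.imwrite(f"pics/{n}_{sys.argv[1]}.png",p)
E
python3 m.py 1; python3 g.py .439 .083 5 .02
```

```text
top 87 size 0.089 0.035 ctr 0.4629 -0.1346 yaw -13.6 | label x,y mm -200.7 13.0 dyaw -18.6
side 66 size 0.086 0.008 ctr 0.4563 -0.0501 yaw 12.1 | label x,y mm -200.0 97.7 dyaw 7.1
t 5.2 p [ 0.4669 -0.0346  0.0199] yaw y 13.62 tilt [ 0.0012 -0.0005] gap 0.06424694749828602 F [ 0.5  0.3 -0.4]
dp [120.9   0.6  -0.2] twist z 8.6
```

View pics/top_1.png

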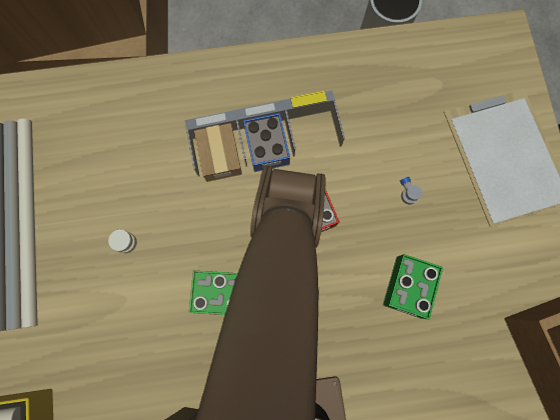

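The arm hides most of the bin, but its far corner at (330,222) has moved along with the fingers. I estimate the bin is at label (-180, +56) mm. I'll continue, adding a slight forward component and turning to the bay's direction.

Request:
move_arm --twist '[[0,0,0],[0,0,0],[0,0,0],[0,0,1.5],[0,0,1.8],[0,0,1.8],[0,0,1.8],[0,0,1.7],[0,0,0],[0,0,0]]' --dp '[[-4,1,0],[-7,2,0],[-8,2,0],[-7,2,0],[-7,2,0],[-7,2,0],[-6,1,0],[-5,0,0],[-3,0,0],[0,0,0]]' --gripper '[0.5,0.5,0.5,0.5,0.5,0.5,0.5,0.5,0.5,0.5]'

```text
t: 6.45
ee_pos: [0.4888, -0.0846, 0.0195]
tcp_rot: [[-0.088, 0.996, 0.0], [0.996, 0.088, -0.001], [-0.001, 0.0, -1.0]]
wrist_force: [0.1, 1.2, -0.9]
finger_gap: 0.064
finger_force: 0.3
```

Request:
move_arm --twist '[[0,0,0],[0,0,0],[0,0,0],[0,0,0],[0,0,0],[0,0,0],[0,0,0],[0,0,0],[0,0,0],[0,0,0]]' --dp '[[8,0,0],[20,0,0],[5,0,-25],[0,0,-40],[0,0,-40],[30,0,-40],[45,0,0],[45,0,0],[45,0,0],[0,0,0]]' --gripper '[0.5,0.5,0.5,0.5,0.5,0.5,0.5,0.5,0.5,0.5]'

```text
t: 7.7
ee_pos: [0.4706, 0.1156, 0.1645]
tcp_rot: [[-0.093, 0.996, 0.001], [0.996, 0.093, -0.0], [-0.0, 0.001, -1.0]]
wrist_force: [0.2, -1.1, -0.4]
finger_gap: 0.0641
finger_force: 0.0
```

```bash
python3 m.py 2; python3 g.py .41 -.15 95 .18
```

```text
top 291 size 0.12 0.093 ctr 0.4943 -0.1418 yaw 4.9 | label x,y mm -170.1 3.0 dyaw -0.1
side 102 size 0.143 0.076 ctr 0.4749 -0.1162 yaw 39.6 | label x,y mm -187.1 30.2 dyaw 34.6
t 7.8 p [0.4711 0.1135 0.1644] yaw y 5.16 tilt [ 0.0006 -0.0008] gap 0.06422584322750582 F [-0.   0.   0.8]
dp [-256.9  -84.5  -15.4] twist z -89.8
```

The side push worked: the bin is at label (-170, +3) mm and parallel to the bay. Next I'll go behind its card end.

Request:
move_arm --twist '[[0,0,0],[0,0,0],[0,0,0],[0,0,0],[0,0,0],[0,0,10],[0,0,10],[0,0,10],[0,0,10],[0,0,10]]' --dp '[[-51,-17,0],[-51,-17,0],[-51,-17,0],[-51,-17,0],[-51,-17,0],[0,0,0],[0,0,0],[0,0,0],[0,0,0],[0,0,0]]' --gripper '[0.2,0.2,0.2,0.2,0.2,0.2,0.2,0.2,0.2,0.2]'

```text
t: 9.05
ee_pos: [0.4085, -0.1496, 0.1644]
tcp_rot: [[0.712, 0.702, -0.0], [0.702, -0.712, -0.001], [-0.001, 0.001, -1.0]]
wrist_force: [0.5, 0.6, 0.3]
finger_gap: 0.0514
finger_force: 0.0
```

Request:
move_arm --twist '[[0,0,10],[0,0,10],[0,0,10],[0,0,10],[0,0,0],[0,0,0],[0,0,0],[0,0,0],[0,0,0],[0,0,0]]' --dp '[[0,0,0],[0,0,0],[0,0,0],[0,0,0],[0,0,0],[0,0,0],[0,0,0],[0,0,0],[0,0,0],[0,0,0]]' --gripper '[0.2,0.2,0.2,0.2,0.2,0.2,0.2,0.2,0.2,0.2]'

```text
t: 10.3
ee_pos: [0.4091, -0.1483, 0.1643]
tcp_rot: [[0.996, 0.089, 0.0], [0.089, -0.996, -0.0], [0.0, 0.0, -1.0]]
wrist_force: [-0.1, 0.6, 0.2]
finger_gap: 0.0514
finger_force: 0.0
```

```bash
python3 g.py .409 -.151 -85 .02; python3 -c "
from rig import r;print(r.state()['joints'])"
```

```text
t 10.3 p [ 0.4091 -0.1483  0.1643] yaw y -84.92 tilt [ 0.     -0.0001] gap 0.05139936885070842 F [-0.1  0.6  0.2]
dp [ -0.3   2.7 144.3] twist z 0.1
[-5.81812115e-01 -1.96943950e-01  2.20500092e+00 -3.44221233e-05
  1.13346622e+00  9.00329120e-01]
```

Request:
move_arm --twist '[[0,0,0],[0,0,0],[0,0,0],[0,0,0],[0,0,0],[0,0,0],[0,0,0],[0,0,0],[0,0,0],[0,0,0]]' --dp '[[0,2,24],[0,0,24],[0,0,24],[0,0,24],[0,0,24],[0,0,24],[0,0,0],[4,0,0],[4,0,0],[4,0,0]]' --gripper '[0.2,0.2,0.2,0.2,0.2,0.2,0.2,0.2,0.2,0.2]'

```text
t: 11.55
ee_pos: [0.4222, -0.1497, 0.0213]
tcp_rot: [[0.996, 0.088, 0.002], [0.088, -0.996, -0.001], [0.002, 0.001, -1.0]]
wrist_force: [-1.0, -0.1, -1.1]
finger_gap: 0.0514
finger_force: 0.0
```

Request:
move_arm --twist '[[0,0,0],[0,0,0],[0,0,0],[0,0,0],[0,0,0],[0,0,0],[0,0,0],[0,0,0],[0,0,0],[0,0,0]]' --dp '[[5,0,0],[8,0,0],[9,0,0],[9,0,0],[9,0,0],[9,0,0],[9,0,0],[9,0,0],[6,0,0],[3,0,0]]' --gripper '[0.2,0.2,0.2,0.2,0.2,0.2,0.2,0.2,0.2,0.2]'

```text
t: 12.8
ee_pos: [0.4962, -0.1424, 0.0202]
tcp_rot: [[0.996, 0.089, -0.003], [0.089, -0.996, 0.001], [-0.003, -0.001, -1.0]]
wrist_force: [-5.8, -0.3, 4.0]
finger_gap: 0.0507
finger_force: 2.9
```

```bash
python3 m.py 3; python3 g.py .593 -.134 -85 .02
```

```text
top 120 size 0.128 0.064 ctr 0.5987 -0.1106 yaw -41.9 | label x,y mm -63.4 25.0 dyaw -46.9
side 204 size 0.12 0.095 ctr 0.5668 -0.1333 yaw 4.8 | label x,y mm -97.1 5.2 dyaw -0.2
t 12.9 p [ 0.4967 -0.1424  0.0202] yaw y -84.91 tilt [-0.001   0.0004] gap 0.051527949311285556 F [-3.4 -1.1  1.6]
dp [96.7  0.2  0.1] twist z 0.1
```

View pics/side_3.png

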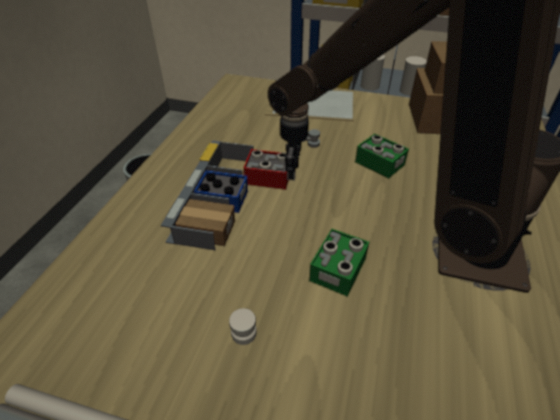

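The side view shows the bin (268,168) straight ahead of the bay mouth, at label (-97, about +4) mm and square to it. I'll continue pushing in.

Request:
move_arm --twist '[[0,0,0],[0,0,0],[0,0,0],[0,0,0],[0,0,0],[0,0,0],[0,0,0],[0,0,0],[0,0,0],[0,0,0]]' --dp '[[5,0.3,0],[8,0.3,0],[10,0.3,0],[10,0.3,0],[10,0.3,0],[10,0.3,0],[10,0.3,0],[9,0.3,0],[6,0.3,0],[4,0.3,0]]' --gripper '[0.2,0.2,0.2,0.2,0.2,0.2,0.2,0.2,0.2,0.2]'

```text
t: 14.15
ee_pos: [0.5791, -0.1383, 0.0203]
tcp_rot: [[0.996, 0.088, -0.0], [0.088, -0.996, 0.0], [-0.0, -0.0, -1.0]]
wrist_force: [-3.0, 0.1, -0.6]
finger_gap: 0.0511
finger_force: 1.5
```

```bash
python3 m.py 4; python3 g.py .593 -.137 -85 .02
```

```text
top 94 size 0.084 0.033 ctr 0.6753 -0.0877 yaw -23.2 | label x,y mm 14.9 41.2 dyaw -28.2
side 192 size 0.119 0.097 ctr 0.6501 -0.1301 yaw 5.3 | label x,y mm -13.8 1.2 dyaw 0.3
t 14.25 p [ 0.5796 -0.1384  0.0206] yaw y -84.94 tilt [ 0.0014 -0.0003] gap 0.05135462747369753 F [-0.5 -0.5  0.7]
dp [13.5 -0.2  0.6] twist z 0.1
```

Forces are free and it's square, with about 13 mm to go. I'll push gently until the force rises.

Request:
move_arm --twist '[[0,0,0],[0,0,0],[0,0,0],[0,0,0],[0,0,0],[0,0,0],[0,0,0],[0,0,0],[0,0,0],[0,0,0]]' --dp '[[2,0,0],[2,0,0],[2,0,0],[1.5,0,0],[1,0,0],[1,0,0],[1,0,0],[1,0,0],[0.5,0,0],[0.5,0,0]]' --gripper '[0.2,0.2,0.2,0.2,0.2,0.2,0.2,0.2,0.2,0.2]'

```text
t: 15.5
ee_pos: [0.5912, -0.1373, 0.0206]
tcp_rot: [[0.996, 0.088, -0.0], [0.088, -0.996, -0.0], [-0.0, 0.0, -1.0]]
wrist_force: [-6.2, -1.3, 3.6]
finger_gap: 0.0514
finger_force: 2.6
```

Request:
move_arm --twist '[[0,0,0],[0,0,0],[0,0,0],[0,0,0],[0,0,0],[0,0,0],[0,0,0],[0,0,0],[0,0,0],[0,0,0]]' --dp '[[0.5,0,0],[0.5,0,0],[0.5,0,0],[0.5,0,0],[0.5,0,0],[0.5,0,0],[0,0,0],[0,0,0],[0,0,0],[0,0,0]]' --gripper '[0.2,0.2,0.2,0.2,0.2,0.2,0.2,0.2,0.2,0.2]'

```text
t: 16.75
ee_pos: [0.5943, -0.137, 0.0206]
tcp_rot: [[0.996, 0.088, 0.0], [0.088, -0.996, -0.0], [0.0, 0.0, -1.0]]
wrist_force: [-4.5, -0.9, 1.9]
finger_gap: 0.0511
finger_force: 2.5
```

Request:
move_arm --twist '[[0,0,0],[0,0,0],[0,0,0],[0,0,0],[0,0,0],[0,0,0],[0,0,0],[0,0,0],[0,0,0],[0,0,0]]' --dp '[[0.5,0,0],[0.5,0,0],[0.5,0,0],[0.5,0,0],[0,0,0],[0,0,0],[0,0,0],[0,0,0],[0,0,0],[0,0,0]]' --gripper '[0.2,0.2,0.2,0.2,0.2,0.2,0.2,0.2,0.2,0.2]'

```text
t: 18.0
ee_pos: [0.5943, -0.1369, 0.0206]
tcp_rot: [[0.996, 0.089, -0.006], [0.089, -0.996, 0.0], [-0.005, -0.001, -1.0]]
wrist_force: [-11.7, -2.9, 7.7]
finger_gap: 0.0511
finger_force: 6.0
```

```bash
python3 m.py 5; python3 g.py .593 -.137 -85 .02
```

```text
top 85 size 0.093 0.048 ctr 0.703 -0.0956 yaw -38.9 | label x,y mm 41.8 30.9 dyaw -43.9
side 185 size 0.12 0.095 ctr 0.6643 -0.1278 yaw 4.4 | label x,y mm 0.5 2.2 dyaw -0.6
t 18.1 p [ 0.5943 -0.137   0.0206] yaw y -84.92 tilt [-0.0055  0.0004] gap 0.05114370451103447 F [-11.8  -1.3   8.8]
dp [-1.3 -0.1  0.6] twist z 0.1
```

The bin has stopped and the force is rising, so it's home. I'll back off, lift clear and check.

Request:
move_arm --twist '[[0,0,0],[0,0,0],[0,0,0],[0,0,0],[0,0,0],[0,0,0],[0,0,0],[0,0,0],[0,0,0],[0,0,0]]' --dp '[[-3,0,0],[-10,0,0],[-20,0,0],[-20,0,0],[0,0,-40],[0,0,-40],[0,0,-40],[-15,-50,0],[-15,-55,0],[-15,-55,0]]' --gripper '[0.2,0.2,0.2,0.2,0.2,0.2,0.2,0.2,0.2,0.2]'

```text
t: 19.35
ee_pos: [0.4842, 0.0153, 0.1406]
tcp_rot: [[0.996, 0.087, 0.003], [0.087, -0.996, 0.0], [0.003, -0.0, -1.0]]
wrist_force: [0.9, 0.7, 0.4]
finger_gap: 0.0512
finger_force: 0.0
```

Request:
move_arm --twist '[[0,0,0],[0,0,0],[0,0,0],[0,0,0],[0,0,0],[0,0,0],[0,0,0],[0,0,0],[0,0,0],[0,0,0]]' --dp '[[0,-55,0],[0,-55,0],[0,0,0],[0,0,0],[0,0,0],[0,0,0],[0,0,0],[0,0,0],[0,0,0],[0,0,0]]' --gripper '[0.2,0.2,0.2,0.2,0.2,0.2,0.2,0.2,0.2,0.2]'

```text
t: 20.6
ee_pos: [0.4748, 0.1235, 0.1403]
tcp_rot: [[0.996, 0.088, 0.0], [0.088, -0.996, -0.0], [0.0, 0.0, -1.0]]
wrist_force: [-0.3, 0.2, -0.3]
finger_gap: 0.051
finger_force: 0.0
```

```bash
python3 m.py 6; python3 g.py .593 -.137 -85 .02
```

```text
top 280 size 0.122 0.095 ctr 0.6655 -0.1305 yaw 5.3 | label x,y mm 1.4 -0.6 dyaw 0.3
side 200 size 0.12 0.098 ctr 0.664 -0.1285 yaw 4.6 | label x,y mm 0.2 1.5 dyaw -0.4
t 20.7 p [0.4748 0.1236 0.1403] yaw y -84.93 tilt [-0.0001  0.    ] gap 0.051297472894506424 F [0.8 0.  0.1]
dp [ 94.8 270.  120.3] twist z 0.1
```

View pics/top_6.png

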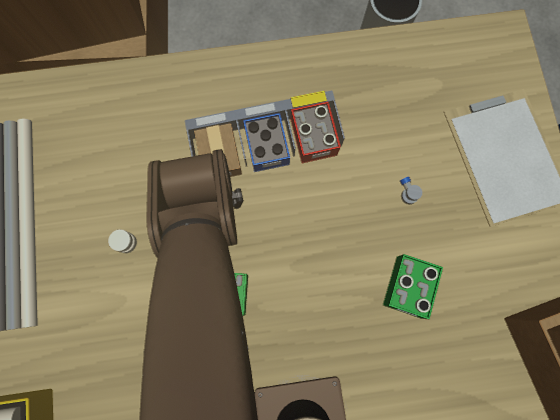

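The red bin (316,133) sits square under the yellow label (309,99). The other stock is where it was, and the arm is clear. I'm handing the job in.

```bash
python3 -c "
from rig import order;print(order.close_job())"
```

```text
the job is handed in; nothing more can be done
None
```

I pushed the red bin home in the yellow-labelled bay and handed the job in: it sits within about 2 mm of the home point and about 0.4° of square by both cameras, though the hand-in returned no verdict.

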